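# Set a block in the crosscut jig and lock the cam

### The arm

A 6-joint arm with a two-finger parallel gripper is mounted at the origin on a cart in front of the work surface, level with it; the furniture and walls round the work are solid. World frame = base frame: x ahead of the robot, y to its left, z up, the work surface at z = 0. Lengths are in m, angles in rad, forces in N, time in s.
With the tool pointing down it reaches from about 0.275 to 0.85 m from the base axis. Payload 19 kg.
Tool frame: the origin (TCP) lies midway between the tips of the shut fingers; the grasp point (between the pads) lies 19 mm behind it; z points along the fingers, y is the line along which they close (so a half turn about z gives the same grasp; the last joint's range is limited). The gripper opens to 85 mm and grips with 20 to 120 N. Pads are 22 mm wide; open, the fingers measure 114 mm over their backs; the gripper's body (76 mm by 85 mm) begins 54 mm behind the grasp point. The pads swing forward as they close: fully open they stand 13 mm farther back than shut.
Start: joints at [-1.361, 0.15, 1.437, -0, 1.554, -0.134], TCP at [0.194, -0.541, 0.209] pointing down, gripper open.
Joint ranges: [-2.8, 2.8], [-0.68, 2.1], [0.12, 2.68], [-1.39, 4.53], [0.16, 2.79], [-2.81, 2.81]. Speed limits (rad/s): [1.89, 1.89, 2.22, 3.01, 3.01, 3.01].

### API

Orientations are given as a unit quaternion [x, y, z, w].
In Python, from bench import readout, optics, ticket gives the robot as it stands. The module is installed in compiled form; this text tells all that it offers.
- The arm moves only by the shell command python3 -m crank 'ROWS' [FORCE]. ROWS is a JSON object of lists of equal length, an entry for each row: "grip": the finger opening in cm, from 0 to 8.54; "travel": the shift along the tool's x, y, z in cm, a list of three; "delta_rot": the turn, a rotation vector about the tool's x, y, z in degrees, a list of three. In form: {"grip": [grip, ...], "travel": [[x, y, z], ...], "delta_rot": [[rx, ry, rz], ...]}. A call has 1 to 10 rows; each row shifts and turns the commanded pose from where the row before left it, along the tool's axes as they then stand; what a row does not reach is not made up. A row lasts 1/8 s, in which the tool goes at most 62.5 mm and 10.7 degrees, less where a joint would pass 70% of its speed; a pose out of reach is approached as far as the arm can. A call is refused whole if a number of a shift passes 6.25 or a number of a turn 10.7, either way. A call with a gripper value outside its range is refused whole. The fingers move at their own pace and stop on an object; FORCE is the grip in N (left out, the last holds). Time passes only in rows, so rows that do not move let the fingers close. It gives the time, the measured TCP pose, the force, the opening and the grip force at its end, in the units of the state.
- readout.sense(): the state, without advancing time (a new reading comes with each control period).
- optics.capture(name): name is "scene" or "top" or "wrist"; returns a dict with "image" (420x560x3 uint8, red, green, blue), "mtx" (3x3 intrinsics, pixels), "view" (4x4, takes a point from world to camera coordinates). Camera axes: x right, y up, looking along -z (the intrinsics and any distortion apply to the point x, -y, -z); pixel columns grow to the right and rows downward; lengths in m; the calibration is good to about 2 mm. A picture is of the moment at which its call begins. There is no depth.
- ticket.sign_off(): hands the job in; it is judged then, once.
The state is a dict: "clock": time; "qpos": joint angles; "joint_vel": joint speeds; "effort": joint torques, N m; "eef_pos": TCP position; "tcp_rot": TCP orientation; "force": force on the tool from outside, world axes, zero at the start; "torque": the same for the moment, N m; "width": finger opening in m; "grasp_force": force on a finger pad.
Only numpy, scipy, OpenCV 4.12 (cv2) and the standard library are available. Lean on these libraries where they do the work, as an engineer would, in place of code of your own. Each camera call takes 0.05 s, during which the arm holds its last target. There are 200 camera calls.

### The job

Get the timber block in the plywood crosscut jig ready for sawing, using only a fingertip: tip the red flip stop over so that it drops down fully across the track, then push the block along the fence until its far end is against the stop, and then push the black-handled cam lever clockwise round until the cam grips the block tight against the fence. Pick nothing up, and leave the other things on the bench where they are.

Things in the scene. Friction and masses are not known exactly. Their poses are not given: they have to be found in the camera images.
- saw_jig: Crosscut jig fixed to the bench: plywood base 220 x 147 x 18 mm, hardwood fence on its left. Origin under the base at bench height; x along the track, away from the robot; y left, to the fence; z up. Jig frame, mm: base x -115 to 105, y -73.5 to 73.5, top z 18; fence y 41.5 to 65.5, z 18 to 52, full length. Its yaw is within 0.35 rad of the robot's x.
- block_home (a point): Where the origin of a block fully home lies: jig frame x 36, y 19, z 18 mm. The face of the fence lies 22.5 mm to its +y side, the near face of the lowered flip stop 49 mm beyond it in +x.
- blank: The block to be sawn: brown timber, 98 mm long (its own y axis, along the track), 45 mm wide, 30 mm high, about 0.1 kg. Origin at the centre of its underside. It starts on the jig's floor, 25 to 60 mm short of the stop and 1 to 5 mm off the fence, a little askew. It slides with under 1 N.
- flip_stop (a joint): Red flip stop on the far end of the fence, hinged about a line along the track. 0 = down, its arm level across the track, a pad reaching to 6 mm above the floor; grows as it is raised. Starts at about 2.2 rad, leaning back past upright over the fence's outer (+y) side. Swings freely: pushed from behind, towards -y, past about 1.7 rad it falls down by itself.
- stop_hinge (a point): Middle of the flip stop's hinge line: jig frame x 91.5, y 53.5, z 64 mm. The arm is 13 mm thick (x 85 to 98).
- stop_tip (a point): The free end of the flip stop's arm, 61 mm from its hinge line; raised, it stands about 114 mm above the bench and 36 mm to the +y side of the hinge line.
- cam_lever (a joint): Cam lever on the jig's right, on an upright pivot. 0 = open, lever out to the right; grows clockwise from above as it closes (limit 1.5 rad). Starts at 0 to 0.25. Turns with 1.5 N at the grip until near 1.2 rad the cam nips the block and it stiffens sharply; pushed with 8 to 15 N there it grips well and stays where it is left. The cam also drags the block towards the stop.
- cam_pivot (a point): Axis of the cam lever at the height of its grip: jig frame x 45, y -37.3, z 48.5 mm. Round it turns the brass eccentric disc (52 mm across, 24 mm high, geom cam_lever_c0) that presses on the block's side.
- lever_grip (a point): Point on the lever's black round handle (23 mm thick, 37 to 60 mm above the bench), 95 mm from the pivot; the handle runs from 55 to 130 mm from the pivot.
- nail_tin: Bystander: blue open tin, 74 mm across, 55 mm high, left of the jig. Origin at the centre of its underside.
- tape_measure: Bystander: black tape measure with a yellow disc, 32 x 76 x 63 mm, far left. Origin at the centre of its underside.
- cut_block_a: Bystander: timber block 52 x 75 x 34 mm, already cut, right of the jig. Origin at the centre of its underside.
- cut_block_b: Bystander: timber block 44 x 62 x 40 mm, already cut, right of the jig. Origin at the centre of its underside.

How it is judged:
On the way, in this order (a step that is already met when the one before it is completed fails the run):
1. the flip stop is down across the track, with the block still short of it (value of joint flip_stop below 0.08 rad and x of blank in the frame of saw_jig below 0.032 m), for 0.1 s.
2. the block's end is against the stop, the cam not yet gripping it (x of blank in the frame of saw_jig above 0.034 m and value of joint flip_stop below 0.08 rad and contact force between cam_lever_c0 and blank below 3 N), for 0.1 s.
3. the cam lever is round and the cam grips the block (value of joint cam_lever above 1 rad and contact force between cam_lever_c0 and blank above 5 N), for 0.2 s.
At the end, for the whole second after the job is handed in: The flip stop is down (within 0.08 rad), the block lies flat on the jig with its end within 2 mm of the stop and its side within 2 mm of the fence, square to it within 0.03 rad, and the cam, its lever turned past 1.0 rad, presses on it with more than 5 N after the robot has let go (all of step 3 and value of joint flip_stop below 0.08 rad and x of blank in the frame of saw_jig between 0.034 and 0.038 m and y of blank in the frame of saw_jig between 0.017 and 0.021 m and z of blank in the frame of saw_jig below 0.021 m and angle between the y axis of blank and the x axis of saw_jig, either way round below 0.03 rad and linear speed of blank below 0.01 m/s); the robot touches nothing.
It fails at once if the block is lifted off the jig or tipped (z of blank in the frame of saw_jig above 0.028 m or angle between blank's own z axis and vertical above 0.2 rad).
It fails at once if a bystander is moved by more than 15 mm (distance of any of nail_tin, tape_measure, cut_block_a, cut_block_b from where it was at the start of the episode above 0.015 m).
It also fails if it takes over 61 s, if anything falls off the work surface, if the arm or the gripper's body presses on something with over 40 N, if the wrist force passes 120 N, or if a joint passes its speed limit or range.

## Working session

There is one attempt and no reset: what is moved stays moved. The work goes in short steps, Python scripts to look and compute and a shell command to move; the robot and the scene stay as the last step left them, time stands still between calls to the robot, and variables do not carry over. Pictures are saved under pics/ and viewed, at most 10 in all, crops included, and the job is handed in when it is done.

```bash
mkdir -p pics; python3 - <<'E'
from bench import readout, optics
import cv2,pickle,numpy as np
s=readout.sense();print(s)
d={n:optics.capture(n) for n in("scene","top")}
pickle.dump(d,open('cap0.pkl','wb'))
for n in d: cv2.imwrite(f'pics/{n}0.png',d[n]['image'][...,::-1]);print(d[n]['mtx'],d[n]['view'], [k for k in d[n]])
E
```

```text
{'clock': 0.0, 'qpos': array([-1.36101896e+00,  1.50999649e-01,  1.43801462e+00,  7.86227117e-06,
        1.55380072e+00, -1.33972544e-01]), 'joint_vel': array([ 0.00043699, -0.00216783, -0.00036463, -0.00081755,  0.00130166,
       -0.00152647]), 'effort': array([ 1.39262003e-03, -7.13047028e+01, -5.70876789e+01,  5.37547521e-05,
        8.76578997e-03,  3.05773574e-05]), 'eef_pos': array([ 0.19372908, -0.54109748,  0.20827587]), 'tcp_rot': array([ 9.85265653e-01,  1.71029880e-01, -1.92314913e-05, -6.10877945e-04]), 'force': array([ 0.52875915, -0.34177989, -0.03887545]), 'torque': array([ 0.01817655, -0.02584669, -0.03120691]), 'grasp_force': 0.0, 'width': 0.08598495083773967}
[[432.9920488    0.         285.20995472]
 [  0.         432.9920488  214.12347314]
 [  0.           0.           1.        ]] [[-0.72893189 -0.6844765  -0.01225663  0.39197327]
 [ 0.45804616 -0.50094478  0.7343351  -0.34046951]
 [-0.50877502  0.52966617  0.67867645 -1.17650285]
 [ 0.          0.          0.          1.        ]] ['image', 'mtx', 'view']
[[499.86616203   0.         272.26245144]
 [  0.         499.86616203 205.17322628]
 [  0.           0.           1.        ]] [[ 0.0204494  -0.99977053 -0.00638007 -0.02502218]
 [ 0.98846152  0.0192593   0.15024284 -0.56131076]
 [-0.15008549 -0.00937883  0.98862854 -1.25858416]
 [ 0.          0.          0.          1.        ]] ['image', 'mtx', 'view']
```

View pics/top0.png

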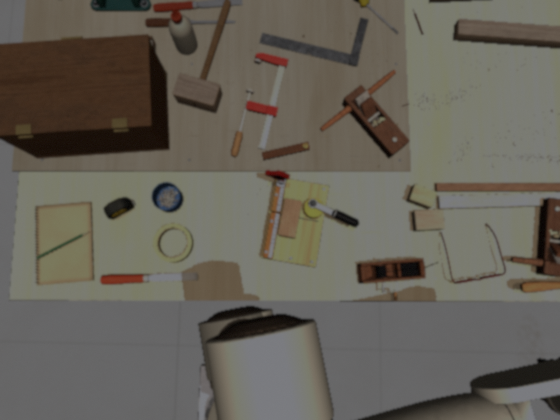

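View pics/scene0.png

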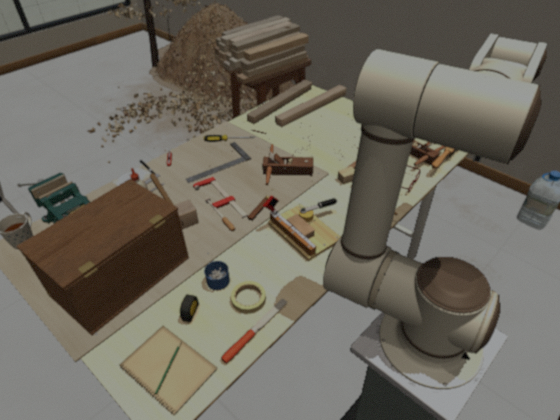

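The top view shows the jig centred near (297,222), with the orange fence from (268,257) to (279,180), the red stop at (277,174), the lever running from (312,208) to (352,220) and the block near (288,218). Both the wrist and bystanders are well clear. Next I'll compute a coarse pose.

```bash
cat > h.py <<'E'
import numpy as np,cv2,pickle
from scipy.spatial.transform import Rotation as R
def ray(c,uv):
    V=np.array(c['view']);Rm=V[:3,:3];o=-Rm.T@V[:3,3]
    p=np.linalg.inv(c['mtx'])@[uv[0],uv[1],1.]
    return o,Rm.T@np.array([p[0],-p[1],-p[2]])
def onz(c,uv,z):
    o,d=ray(c,uv);return o+d*(z-o[2])/d[2]
def proj(c,P):
    V=np.array(c['view']);q=V[:3,:3]@P+V[:3,3];q=c['mtx']@np.array([q[0],-q[1],-q[2]]);return q[:2]/q[2]
E
python3 - <<'E'
from h import *
d=pickle.load(open('cap0.pkl','rb'));c=d['top']
im=c['image'];cr=im[160:280,240:380];cv2.imwrite('pics/crop0.png',cv2.convertScaleAbs(cv2.resize(cr,None,fx=5,fy=5,interpolation=cv2.INTER_CUBIC)[...,::-1],alpha=1.7))
for uv,z in [((266,257),.052),((279,182),.052),((318,266),.018),((328,184),.018),((264,172),.11),((288,176),.06),((313,209),.05),((355,222),.05),((167,197),.03)]: print(uv,onz(c,uv,z).round(3))
E
```

```text
(266, 257) [ 0.427 -0.001  0.052]
(279, 182) [ 0.622 -0.03   0.052]
(318, 266) [ 0.408 -0.136  0.018]
(328, 184) [ 0.625 -0.161  0.018]
(264, 172) [0.635 0.008 0.11 ]
(288, 176) [ 0.636 -0.053  0.06 ]
(313, 209) [ 0.553 -0.119  0.05 ]
(355, 222) [ 0.521 -0.227  0.05 ]
(167, 197) [0.58  0.264 0.03 ]
```

View pics/crop0.png

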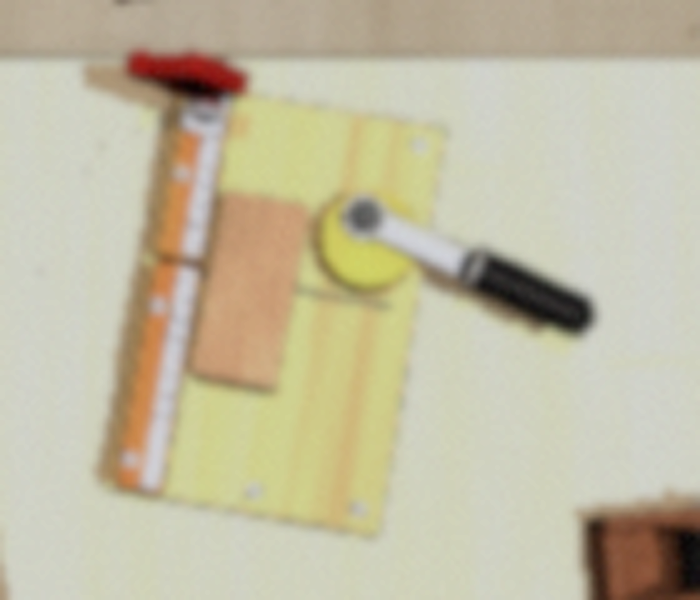

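```bash
python3 -m crank '{"grip":[0,0,0],"travel":[[0,0,-2],[0,0,-2],[0,0,-1]],"delta_rot":[[0,0,9.5],[0,0,9.5],[0,0,9.5]]}' 20; python3 -m crank '{"grip":[0,0,0,0,0,0,0,0,0,0],"travel":[[2.3,-5,0],[2.3,-5,0],[2.3,-5,0],[2.3,-5,0],[2.3,-5,0],[2.3,-5,0],[2.3,-5,0],[2.3,-5,0],[2.3,-5,0],[2.3,-5,0]],"delta_rot":[[0,0,0],[0,0,0],[0,0,0],[0,0,0],[0,0,0],[0,0,0],[0,0,0],[0,0,0],[0,0,0],[0,0,0]]}'
python3 - <<'E'
from h import *
from bench import optics,readout
d={n:optics.capture(n) for n in("wrist","top")}
pickle.dump(d,open('cap1.pkl','wb'));c=d['wrist']
cv2.imwrite('pics/w1.png',cv2.convertScaleAbs(c['image'][...,::-1],alpha=1.5))
s=readout.sense();print(s['eef_pos'],R.from_quat(s['tcp_rot']).as_matrix().round(3));V=c['view'];print(-V[:3,:3].T@V[:3,3],V[:3,:3])
E
```

```text
clock: 0.48
eef_pos: [0.1938, -0.5414, 0.2597]
tcp_rot: [0.997, -0.079, 0.0, 0.0]
force: [0.2, 0.5, -0.2]
width: 0.0321
grasp_force: 0.0
clock: 1.72
eef_pos: [0.4982, -0.0806, 0.2588]
tcp_rot: [0.997, -0.077, -0.0, -0.0]
force: [-0.3, -1.6, -0.2]
width: 0.0001
grasp_force: 0.0
[ 0.49921322 -0.07846947  0.25834226] [[ 0.989 -0.149 -0.   ]
 [-0.149 -0.989  0.001]
 [-0.001 -0.001 -1.   ]]
[ 0.57031803 -0.09082541  0.42346835] [[-1.53149929e-01 -9.88202964e-01  2.82489734e-05]
 [ 9.46208170e-01 -1.46649895e-01 -2.88416205e-01]
 [ 2.85017891e-01 -4.41441919e-02  9.57505139e-01]]
```

View pics/w1.png

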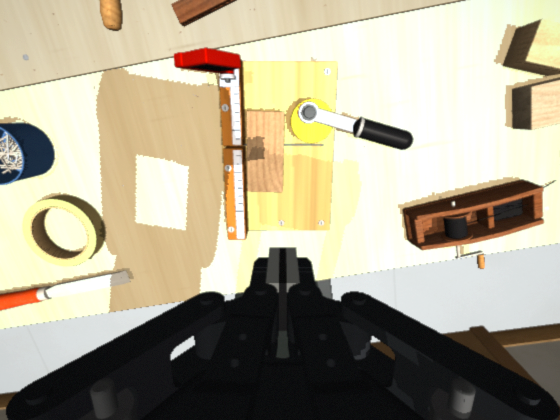

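The wrist view shows the base's right edge from (337,61) to (330,230), the fence's near end at (226–245,239), the block spanning about (247–284, 110–192), the stop at (176–243, 50–72) and the lever from (310,113) to (411,140).

```bash
python3 - <<'E'
from h import *
d=pickle.load(open('cap1.pkl','rb'));c=d['wrist'];im=c['image']
print(c['mtx'][0,0])
hsv=cv2.cvtColor(im,cv2.COLOR_RGB2HSV)
a=onz(c,(337,61),.018)[:2];b=onz(c,(330,230),.018)[:2]
e=onz(c,(226.5,239),.052)[:2];f=onz(c,(245,238),.052)[:2]
print('corners',a,b,np.linalg.norm(a-b),'fence',e,f,np.linalg.norm(e-f))
src=np.array([[105,-73.5],[-115,-73.5],[-115,65.5],[-115,41.5]])/1e3;dst=np.array([a,b,e,f])
sc=src.mean(0);dc=dst.mean(0);z=((dst-dc)@[1,1j])@np.conj((src-sc)@[1,1j]);th=np.angle(z)
Rm=np.array([[np.cos(th),-np.sin(th)],[np.sin(th),np.cos(th)]]);t=dc-Rm@sc
print('yaw',th,'org',t,'resid mm',((dst-(src@Rm.T+t))*1e3).round(1))
np.savez('jig.npz',R=Rm,t=t,th=th)
J=lambda w:((w[:2]-t)@Rm*1e3).round(1)
print('blk',[J(onz(c,p,.048)) for p in((247,110),(284,110),(283,192),(246,190))])
print('pivot',J(onz(c,(310,113),.056)),'lever end',J(onz(c,(409,140),.0485)))
m=cv2.inRange(hsv,(0,180,60),(6,255,255));m[:40]=0;m[90:]=0;m[:,:160]=0;m[:,260:]=0
p=np.argwhere(m);print('red',p.min(0),p.max(0))
print('tip?',J(onz(c,(176,58),.113)))
for n in('top','wrist'):
  for P in [(91.5,53.5,64),(91.5,89.5,114),(45,-37.3,56),(105,-73.5,18),(-115,41.5,52)]:
    w=Rm@np.array(P[:2])/1e3+t;print(n,P,proj(d[n],np.r_[w,P[2]/1e3]).round(1))
cv2.imwrite('pics/w1c.png',cv2.resize(im[30:250,160:430],(800,652))[:600,:,::-1])
E
```

```text
306.071731187515
corners [ 0.62142039 -0.16577666] [ 0.40519974 -0.13364502] 0.21859509460945276 fence [0.42726604 0.00521388] [ 0.42494308 -0.01898462] 0.02430973861517416
yaw -0.15694366135118146 org [ 0.53053289 -0.07779902] resid mm [[-1.3  1. ]
 [-0.3 -1.2]
 [ 0.1  0.3]
 [ 1.5 -0.2]]
blk [array([46.2, 34.6]), array([46.4, -8.7]), array([-52.4,  -7.9]), array([-49.9,  38.8])]
pivot [ 43.1 -38.5] lever end [  12.5 -158.9]
red [ 48 174] [ 72 240]
tip? [91.  91.7]
top (91.5, 53.5, 64) [282.6 178.2]
top (91.5, 89.5, 114) [268.6 171.6]
top (45, -37.3, 56) [314.2 202.3]
top (105, -73.5, 18) [330.2 185. ]
top (-115, 41.5, 52) [273.1 258.4]
wrist (91.5, 53.5, 64) [226.6  65.7]
wrist (91.5, 89.5, 114) [178.   57.2]
wrist (45, -37.3, 56) [309.  111.2]
wrist (105, -73.5, 18) [337.7  59.7]
wrist (-115, 41.5, 52) [245.1 239.1]
```

View pics/w1c.png

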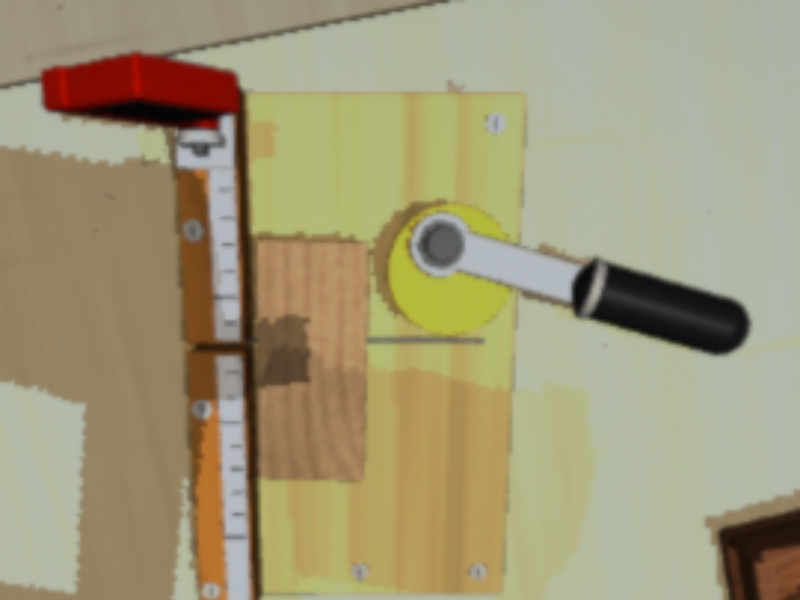

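Jig pose is consistent across both views, with residuals of about 1.5 mm. Next I go behind the stop and tip it.

```bash
cat >> h.py <<'E'
def jig(s):
    j=np.load('jig.npz');M=R.from_quat(s['tcp_rot']).as_matrix()
    xy=(s['eef_pos'][:2]-j['t'])@j['R']*1e3
    return 'tcp in jig mm',xy.round(1),(s['eef_pos'][2]*1e3).round(1),'yaw err deg',np.degrees(np.arctan2(M[1,0],M[0,0])-j['th']).round(2),'F',(s['force'][:2]@j['R']).round(1),s['force'][2].round(1),s['clock']
E
python3 -m crank '{"grip":[0,0,0,0,0,0,0,0,0,0,0],"travel":[],"delta_rot":[]}' >/dev/null 2>&1
python3 -m crank '{"grip":[0,0,0,0,0,0,0,0,0,0],"travel":[[2.05,-2.3,0],[2.05,-2.3,0],[2.05,-2.3,0],[2.05,-2.3,0],[2.05,-2.3,0],[2,-2.3,0],[0,0,4],[0,0,4],[0,0,4],[0,0,4]],"delta_rot":[[0,0,0.4],[0,0,0],[0,0,0],[0,0,0],[0,0,0],[0,0,0],[0,0,0],[0,0,0],[0,0,0],[0,0,0]]}'
python3 -c "
from h import *
from bench import readout
print(*jig(readout.sense()))"
```

```text
clock: 3.08
eef_pos: [0.6401, 0.034, 0.0973]
tcp_rot: [0.997, -0.08, -0.0, 0.0]
force: [-0.4, -0.4, -0.6]
width: 0.0002
grasp_force: 0.0
tcp in jig mm [ 90.7 127.5] 97.3 yaw err deg -0.22 F [-0.3 -0.5] -0.6 3.075
```

```bash
python3 -m crank '{"grip":[0,0,0,0,0,0,0,0],"travel":[[0,1.2,0],[0,1.2,0],[0,1.1,0],[0,1,0],[0,1,0],[0,1,0],[0,0.3,0],[0,0,0]],"delta_rot":[[0,0,0],[0,0,0],[0,0,0],[0,0,0],[0,0,0],[0,0,0],[0,0,0],[0,0,0]]}'
python3 - <<'E'
from h import *
from bench import readout,optics
print(*jig(readout.sense()))
c=optics.capture('wrist');pickle.dump(c,open('cap2.pkl','wb'));cv2.imwrite('pics/w2.png',c['image'][...,::-1])
E
```

```text
clock: 4.08
eef_pos: [0.6306, -0.0335, 0.1027]
tcp_rot: [0.997, -0.08, 0.002, 0.0]
force: [-9.2, 1.3, 32.7]
width: -0.0002
grasp_force: 15.5
tcp in jig mm [91.9 59.4] 102.7 yaw err deg -0.23 F [-9.3 -0.1] 32.7 4.075
```

View pics/w2.png

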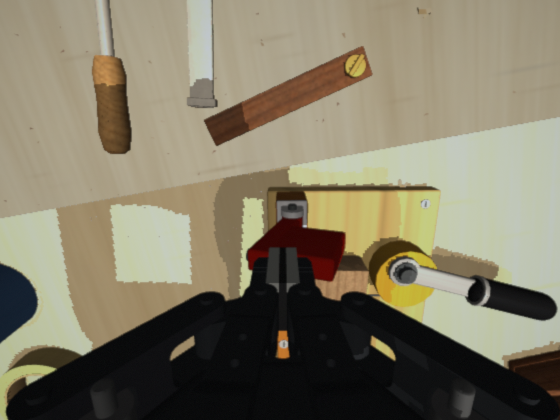

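The fingers are pressing on the raised stop, with 33 N upward at pixel (285,250). The red arm hasn't dropped yet. I'll ease up gently and check the stop's angle by projection.

```bash
python3 -m crank '{"grip":[0,0,0],"travel":[[0,0,-0.5],[0,0,-0.5],[0,0,0]],"delta_rot":[[0,0,0],[0,0,0],[0,0,0]]}'
python3 - <<'E'
from h import *
from bench import readout,optics
print(*jig(readout.sense()))
j=np.load('jig.npz')
d={n:optics.capture(n) for n in('wrist','scene','top')};pickle.dump(d,open('cap3.pkl','wb'))
c=d['wrist'];im=c['image'].copy()
for th in(0,.8,1.2,1.57,1.8,2.2):
  P=np.array([91.5,53.5-61*np.cos(th),64+61*np.sin(th)])/1e3
  for n in d: print(th,n,proj(d[n],np.r_[j['R']@P[:2]+j['t'],P[2]]).round(0),end=' ')
  print()
for n in d:
  h=cv2.cvtColor(d[n]['image'],cv2.COLOR_RGB2HSV);m=cv2.inRange(h,(0,170,40),(6,255,255))|cv2.inRange(h,(174,170,40),(180,255,255))
  k,l,st,ce=cv2.connectedComponentsWithStats(m);print(n,[(st[i].tolist(),ce[i].round(0).tolist()) for i in range(1,k) if st[i,4]>25])
s=cv2.resize(d['scene']['image'][180:270,240:350],None,fx=3.6,fy=5);w=im[150:350,180:400]
o=np.hstack([cv2.resize(d['scene']['image'][175:265,240:350],(396,324)),cv2.resize(w,(396,324))]);cv2.imwrite('pics/c3.png',cv2.convertScaleAbs(o[...,::-1],alpha=1.4))
E
```

```text
clock: 4.5
eef_pos: [0.6297, -0.0329, 0.1092]
tcp_rot: [0.997, -0.08, 0.0, -0.0]
force: [0.2, -1.0, 0.1]
width: -0.0001
grasp_force: 0.0
tcp in jig mm [90.9 59.8] 109.2 yaw err deg -0.21 F [ 0.4 -1. ] 0.1 4.5
0 wrist [377. 218.] 0 scene [287. 203.] 0 top [306. 182.] 
0.8 wrist [367. 242.] 0.8 scene [283. 195.] 0.8 top [300. 178.] 
1.2 wrist [336. 252.] 1.2 scene [278. 194.] 1.2 top [292. 175.] 
1.57 wrist [296. 256.] 1.57 scene [273. 196.] 1.57 top [283. 173.] 
1.8 wrist [270. 254.] 1.8 scene [269. 198.] 1.8 top [277. 172.] 
2.2 wrist [232. 247.] 2.2 scene [264. 203.] 2.2 top [269. 172.] 
wrist [([250, 214, 93, 59, 3073], [301.0, 242.0])]
scene [([198, 178, 15, 7, 40], [205.0, 182.0]), ([267, 195, 11, 16, 49], [272.0, 202.0]), ([214, 197, 19, 10, 73], [223.0, 202.0]), ([225, 332, 29, 30, 103], [238.0, 348.0])]
top [([155, 3, 37, 19, 298], [173.0, 9.0]), ([257, 54, 29, 10, 147], [272.0, 59.0]), ([102, 275, 40, 8, 253], [121.0, 279.0])]
```

View pics/c3.png

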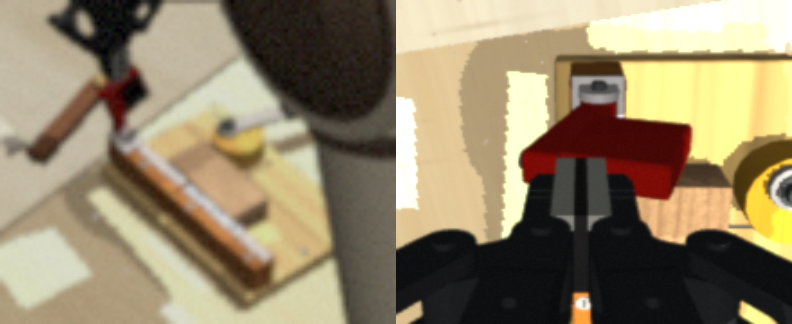

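```bash
python3 - <<'E'
from h import *
d=pickle.load(open('cap3.pkl','rb'));c=d['wrist'];j=np.load('jig.npz')
J=lambda w:np.r_[(w[:2]-j['t'])@j['R'],w[2]]*1e3
for uv in[(279,218),(250.5,246),(250.5,260),(343,228),(331,272),(331,262),(297,205)]:
  o,dd=ray(c,uv);a=J(o);b=J(o+dd)-a
  print(uv,*[(x,(a+b*(x-a[0])/b[0]).round(0)[1:]) for x in(85,98)])
cv2.imwrite('pics/c4.png',cv2.resize(c['image'][190:300,220:370],(780,572),interpolation=cv2.INTER_CUBIC)[...,::-1])
E
```

```text
(279, 218) (85, array([63., 44.])) (98, array([63., 82.]))
(250.5, 246) (85, array([81., 98.])) (98, array([ 77., 127.]))
(250.5, 260) (85, array([ 79., 117.])) (98, array([ 76., 143.]))
(343, 228) (85, array([17., 66.])) (98, array([ 24., 101.]))
(331, 272) (85, array([ 35., 131.])) (98, array([ 40., 155.]))
(331, 262) (85, array([ 34., 120.])) (98, array([ 38., 145.]))
(297, 205) (85, array([47.,  7.])) (98, array([50., 51.]))
```

View pics/c4.png

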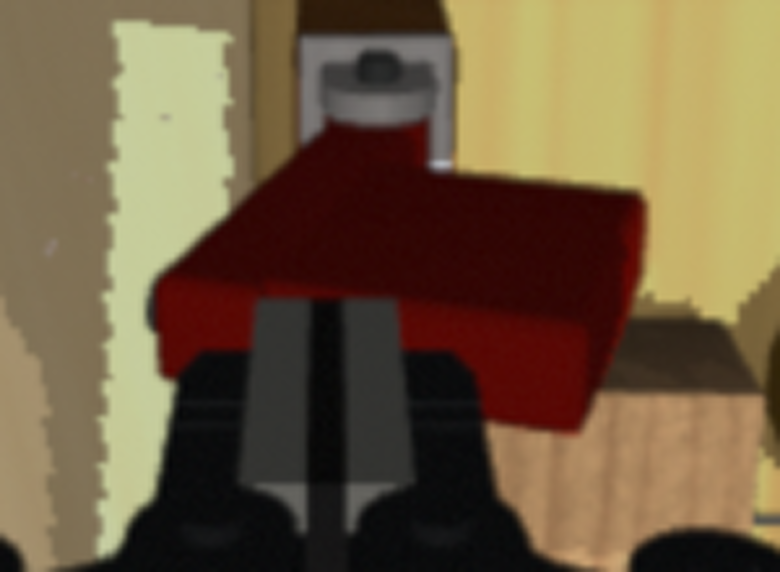

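The crop shows the finger riding on the stop's end face: finger tip row ~247, stop corners (250,246), (343,228) and (331,272). The stop stands at about 1.8 rad, so the push was too high. I'll lift, go back and push lower.

```bash
python3 -m crank '{"grip":[0,0,0,0,0,0,0,0,0],"travel":[[0,0,-2],[0,0,-2],[0,-2.5,0],[0,-2.5,0],[0,-2.2,0],[0,0,2],[0,0,2],[0,0,2],[0,0,0]],"delta_rot":[[0,0,0],[0,0,0],[0,0,0],[0,0,0],[0,0,0],[0,0,0],[0,0,0],[0,0,0],[0,0,0]]}'
python3 - <<'E'
from h import *
from bench import readout,optics
print(*jig(readout.sense()))
d={n:optics.capture(n) for n in('wrist','scene','top')};pickle.dump(d,open('cap5.pkl','wb'))
for n in d:
  h=cv2.cvtColor(d[n]['image'],cv2.COLOR_RGB2HSV);m=cv2.inRange(h,(0,170,40),(6,255,255))|cv2.inRange(h,(174,170,40),(180,255,255))
  k,l,st,ce=cv2.connectedComponentsWithStats(m);print(n,[(st[i].tolist(),ce[i].round(0).tolist()) for i in range(1,k) if st[i,4]>25])
a=cv2.resize(d['scene']['image'][175:265,225:335],(396,324));b=cv2.resize(d['wrist']['image'][150:300,230:410],(396,324))
cv2.imwrite('pics/c5.png',np.hstack([a,b])[...,::-1])
E
```

```text
clock: 5.78
eef_pos: [0.6403, 0.0385, 0.0871]
tcp_rot: [0.997, -0.08, -0.001, -0.0]
force: [0.2, -0.5, 1.2]
width: -0.0001
grasp_force: 0.0
tcp in jig mm [ 90.2 132. ] 87.1 yaw err deg -0.21 F [ 0.3 -0.5] 1.2 5.775
wrist [([391, 221, 114, 74, 5511], [444.0, 262.0])]
scene [([198, 178, 16, 7, 41], [205.0, 182.0]), ([267, 194, 11, 17, 66], [272.0, 201.0]), ([214, 197, 19, 10, 75], [223.0, 202.0]), ([222, 332, 32, 30, 108], [237.0, 349.0])]
top [([155, 3, 36, 20, 299], [173.0, 9.0]), ([257, 54, 29, 11, 150], [272.0, 59.0]), ([279, 172, 13, 7, 60], [285.0, 175.0]), ([102, 275, 40, 9, 253], [120.0, 279.0])]
```

View pics/c5.png

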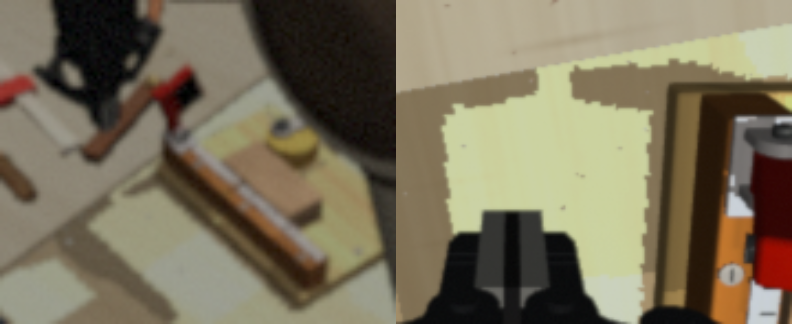

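The stop stayed nearly upright, with its tip near scene (272,195). I'll push again lower.

```bash
python3 -m crank '{"grip":[0,0,0,0,0,0,0,0,0,0],"travel":[[0,0,1],[0,1.5,0],[0,1.5,0],[0,1.2,0],[0,1,0],[0,1,0],[0,0.8,0],[0,0.8,0],[0,0.4,0],[0,0,0]],"delta_rot":[[0,0,0],[0,0,0],[0,0,0],[0,0,0],[0,0,0],[0,0,0],[0,0,0],[0,0,0],[0,0,0],[0,0,0]]}'
python3 - <<'E'
from h import *
from bench import readout,optics
print(*jig(readout.sense()));j=np.load('jig.npz')
d={n:optics.capture(n) for n in('wrist','scene','top')};pickle.dump(d,open('cap6.pkl','wb'))
for n in d:
  h=cv2.cvtColor(d[n]['image'],cv2.COLOR_RGB2HSV);m=cv2.inRange(h,(0,170,40),(6,255,255))|cv2.inRange(h,(174,170,40),(180,255,255))
  k,l,st,ce=cv2.connectedComponentsWithStats(m);print(n,[(st[i].tolist(),ce[i].round(0).tolist()) for i in range(1,k) if st[i,4]>25])
  for P in np.array([[91.5,53.5,64],[91.5,-7.5,64],[98,-7.5,24.]])/1e3: print(proj(d[n],np.r_[j['R']@P[:2]+j['t'],P[2]]).round(0))
a=cv2.resize(d['scene']['image'][175:265,225:335],(396,324));b=cv2.resize(d['wrist']['image'][150:300,230:410],(396,324))
cv2.imwrite('pics/c6.png',np.hstack([a,b])[...,::-1])
E
```

```text
clock: 7.18
eef_pos: [0.6279, -0.0427, 0.0789]
tcp_rot: [0.997, -0.08, -0.0, -0.0]
force: [0.5, 0.2, -0.1]
width: 0.0
grasp_force: 0.0
tcp in jig mm [90.7 49.9] 78.9 yaw err deg -0.22 F [0.5 0.3] -0.1 7.175
wrist [([267, 209, 110, 39, 3127], [324.0, 230.0])]
[278. 234.]
[375. 234.]
[360. 206.]
scene [([198, 178, 15, 7, 41], [205.0, 182.0]), ([214, 197, 19, 10, 72], [223.0, 202.0]), ([277, 203, 11, 9, 45], [282.0, 207.0]), ([222, 331, 32, 31, 187], [237.0, 347.0])]
[273. 210.]
[287. 203.]
[286. 210.]
top [([155, 3, 36, 19, 293], [173.0, 9.0]), ([257, 54, 29, 10, 149], [272.0, 59.0]), ([285, 178, 18, 8, 82], [294.0, 181.0]), ([102, 275, 40, 8, 254], [121.0, 279.0])]
[283. 178.]
[306. 182.]
[305. 183.]
```

The stop is down: the red extents match the projected lowered arm in all three views (tip expected at wrist col 375, measured 377). Now I go behind the block.

```bash
python3 -m crank '{"grip":[0,0,0,0,0,0,0,0,0,0],"travel":[[0,0,-2.5],[0,0,-2.5],[-2.8,0.6,0],[-2.8,0.6,0],[-2.8,0.6,0],[-2.8,0.6,0],[-2.8,0.6,0],[-2.8,0.4,0],[0,0,3],[0,0,3]],"delta_rot":[[0,0,-0.2],[0,0,0],[0,0,0],[0,0,0],[0,0,0],[0,0,0],[0,0,0],[0,0,0],[0,0,0],[0,0,0]]}'
python3 -m crank '{"grip":[0,0,0],"travel":[[0,0,2],[0,0,1],[0,0,0]],"delta_rot":[[0,0,0],[0,0,0],[0,0,0]]}'
python3 - <<'E'
from h import *
from bench import readout,optics
print(*jig(readout.sense()))
c=optics.capture('wrist');pickle.dump(c,open('cap7.pkl','wb'))
j=np.load('jig.npz');J=lambda w:((w[:2]-j['t'])@j['R']*1e3).round(1)
h=cv2.cvtColor(c['image'],cv2.COLOR_RGB2HSV)
# block top: probe colours on floor/ block grid to segment by grey profile
for y in(5,15,25):
  r=[]
  for x in range(-70,50,6):
    u=proj(c,np.r_[j['R']@(np.array([x,y])/1e3)+j['t'],.048]).round().astype(int)
    r.append((x,*(h[u[1],u[0]].tolist() if 0<=u[1]<420 and 0<=u[0]<560 else [-1])))
  print(y,r)
E
```

```text
clock: 8.57
eef_pos: [0.4568, -0.0498, 0.0687]
tcp_rot: [0.997, -0.078, 0.001, 0.0]
force: [0.5, 1.2, -0.3]
width: 0.0
grasp_force: 0.0
clock: 8.95
eef_pos: [0.4566, -0.0497, 0.0388]
tcp_rot: [0.997, -0.078, -0.0, -0.0]
force: [-0.6, -0.6, -0.3]
width: -0.0003
grasp_force: 0.0
tcp in jig mm [-77.4  16.2] 38.8 yaw err deg -0.0 F [-0.5 -0.7] -0.3 8.95
5 [(-70, 28, 107, 193), (-64, 20, 131, 123), (-58, 20, 129, 123), (-52, 17, 119, 131), (-46, 16, 114, 181), (-40, 15, 113, 194), (-34, 16, 108, 194), (-28, 18, 103, 194), (-22, 16, 112, 192), (-16, 16, 112, 189), (-10, 16, 111, 193), (-4, 15, 116, 184), (2, 15, 116, 183), (8, 18, 106, 192), (14, 16, 110, 192), (20, 17, 109, 190), (26, 16, 112, 187), (32, 17, 106, 188), (38, 17, 109, 185), (44, -1)]
15 [(-70, 24, 117, 192), (-64, 19, 130, 116), (-58, 20, 132, 116), (-52, 18, 124, 127), (-46, 15, 119, 150), (-40, 14, 120, 179), (-34, 15, 117, 185), (-28, 15, 116, 184), (-22, 15, 115, 182), (-16, 17, 112, 194), (-10, 16, 113, 191), (-4, 15, 115, 179), (2, 16, 115, 189), (8, 16, 116, 184), (14, 15, 114, 190), (20, 15, 117, 179), (26, 15, 117, 176), (32, 15, 119, 170), (38, 16, 118, 171), (44, -1)]
25 [(-70, 20, 132, 118), (-64, 19, 131, 109), (-58, 20, 131, 109), (-52, 19, 131, 105), (-46, 15, 116, 88), (-40, 15, 120, 108), (-34, 15, 119, 105), (-28, 15, 122, 109), (-22, 15, 120, 113), (-16, 15, 122, 107), (-10, 15, 119, 114), (-4, 15, 116, 112), (2, 16, 113, 191), (8, 14, 117, 185), (14, 15, 120, 163), (20, 14, 121, 171), (26, 15, 122, 167), (32, 15, 120, 172), (38, 15, 119, 163), (44, -1)]
```

```bash
python3 -m crank '{"grip":[0,0,0],"travel":[[0,0,0.6],[0,0,0.5],[0,0,0]],"delta_rot":[[0,0,0],[0,0,0],[0,0,0]]}'; python3 -m crank '{"grip":[0,0,0],"travel":[[0,0,0.3],[0,0,0.3],[0,0,0]],"delta_rot":[[0,0,0],[0,0,0],[0,0,0]]}'
```

```text
clock: 9.38
eef_pos: [0.4565, -0.0498, 0.0276]
tcp_rot: [0.997, -0.078, -0.0, -0.0]
force: [-0.4, 0.3, -0.8]
width: -0.0001
grasp_force: 0.0
clock: 9.75
eef_pos: [0.4566, -0.0498, 0.0217]
tcp_rot: [0.997, -0.078, -0.0, -0.0]
force: [0.3, 0.1, 0.5]
width: 0.0001
grasp_force: 0.0
```

```bash
python3 -m crank '{"grip":[0,0,0],"travel":[[0,0,0.3],[0,0,0.3],[0,0,0]],"delta_rot":[[0,0,0],[0,0,0],[0,0,0]]}'
```

```text
clock: 10.12
eef_pos: [0.4565, -0.0498, 0.0156]
tcp_rot: [0.997, -0.078, -0.0, -0.0]
force: [-0.3, 0.0, 0.8]
width: 0.0002
grasp_force: 0.0
```

```bash
python3 -m crank '{"grip":[0,0,0],"travel":[[0,0,0.3],[0,0,0.2],[0,0,0]],"delta_rot":[[0,0,0],[0,0,0],[0,0,0]]}'; python3 -m crank '{"grip":[0,0,0],"travel":[[0,0,0.2],[0,0,0.2],[0,0,0]],"delta_rot":[[0,0,0],[0,0,0],[0,0,0]]}'
```

```text
clock: 10.5
eef_pos: [0.4566, -0.0498, 0.0107]
tcp_rot: [0.997, -0.078, -0.0, -0.0]
force: [0.5, -0.2, 0.3]
width: 0.0001
grasp_force: 0.0
clock: 10.88
eef_pos: [0.4566, -0.0499, 0.0067]
tcp_rot: [0.997, -0.079, -0.0, -0.0]
force: [0.6, 0.1, 0.7]
width: 0.0003
grasp_force: 0.0
```

```bash
cat > look.py <<'E'
from h import *
from bench import readout,optics
s=readout.sense();print(*jig(s))
c=optics.capture('wrist');pickle.dump(c,open('capL.pkl','wb'))
j=np.load('jig.npz');h=cv2.cvtColor(c['image'],cv2.COLOR_RGB2HSV)
print(h[:,:,0].shape)
def row(pts,z):
  r=[]
  for p in pts:
    u=proj(c,np.r_[j['R']@(np.array(p)/1e3)+j['t'],z]).round().astype(int)
    r.append((p[0],p[1],h[u[1],u[0]].tolist() if 0<=u[1]<420 and 0<=u[0]<560 else 0))
  return r
E
python3 -m crank '{"grip":[0,0,0,0,0,0],"travel":[[1,0,0],[1,0,0],[1,0,0],[0.5,0,0],[0.5,0,0],[0,0,0]],"delta_rot":[[0,0,0],[0,0,0],[0,0,0],[0,0,0],[0,0,0],[0,0,0]]}'
python3 - <<'E'
from look import *
print(row([(x,5) for x in range(-60,70,5)],.048));print(row([(x,25) for x in range(-60,70,5)],.048))
E
```

```text
clock: 11.62
eef_pos: [0.4964, -0.0562, 0.0068]
tcp_rot: [0.997, -0.079, -0.0, -0.0]
force: [-1.0, -1.6, -0.1]
width: 0.0001
grasp_force: 0.0
tcp in jig mm [-37.1  16. ] 6.8 yaw err deg -0.01 F [-0.7 -1.7] -0.1 11.625
(420, 560)
[(-60, 5, [90, 20, 13]), (-55, 5, [90, 64, 12]), (-50, 5, [90, 20, 13]), (-45, 5, [120, 36, 14]), (-40, 5, [90, 20, 13]), (-35, 5, [90, 20, 13]), (-30, 5, [120, 15, 17]), (-25, 5, [16, 112, 107]), (-20, 5, [15, 111, 103]), (-15, 5, [15, 117, 183]), (-10, 5, [15, 112, 189]), (-5, 5, [16, 112, 189]), (0, 5, [17, 110, 209]), (5, 5, [16, 113, 207]), (10, 5, [15, 111, 213]), (15, 5, [15, 114, 199]), (20, 5, [15, 117, 199]), (25, 5, [15, 119, 193]), (30, 5, [15, 118, 194]), (35, 5, [15, 115, 208]), (40, 5, [15, 115, 201]), (45, 5, [15, 115, 202]), (50, 5, [16, 109, 210]), (55, 5, [15, 115, 200]), (60, 5, [17, 106, 210]), (65, 5, [15, 118, 196])]
[(-60, 25, [90, 36, 14]), (-55, 25, [120, 46, 11]), (-50, 25, [105, 36, 14]), (-45, 25, [120, 18, 14]), (-40, 25, [105, 36, 14]), (-35, 25, [105, 21, 24]), (-30, 25, [113, 57, 18]), (-25, 25, [16, 114, 94]), (-20, 25, [15, 117, 94]), (-15, 25, [15, 119, 94]), (-10, 25, [15, 118, 95]), (-5, 25, [15, 120, 96]), (0, 25, [16, 118, 95]), (5, 25, [15, 116, 125]), (10, 25, [14, 116, 123]), (15, 25, [15, 117, 124]), (20, 25, [14, 116, 128]), (25, 25, [15, 115, 126]), (30, 25, [15, 116, 127]), (35, 25, [16, 114, 125]), (40, 25, [15, 118, 128]), (45, 25, [15, 119, 189]), (50, 25, [15, 119, 182]), (55, 25, [15, 118, 192]), (60, 25, [15, 116, 195]), (65, 25, [15, 117, 196])]
```

The block is moving with the finger. I'll finish gently.

```bash
python3 -m crank '{"grip":[0,0,0,0],"travel":[[0.5,0,0],[0.4,0,0],[0.1,0,0],[0,0,0]],"delta_rot":[[0,0,0],[0,0,0],[0,0,0],[0,0,0]]}'; python3 -m crank '{"grip":[0,0,0],"travel":[[0.1,0,0],[0.1,0,0],[0,0,0]],"delta_rot":[[0,0,0],[0,0,0],[0,0,0]]}';python3 - <<'E'
from look import *
for y in(-2,8,28):print([(a,q) for a,b,q in row([(x,y) for x in range(68,98,2)],.048)])
E
```

```text
clock: 12.18
eef_pos: [0.5062, -0.0577, 0.0069]
tcp_rot: [0.997, -0.078, -0.0, -0.0]
force: [0.3, 0.9, -0.0]
width: -0.0003
grasp_force: 0.0
clock: 12.55
eef_pos: [0.5082, -0.058, 0.0069]
tcp_rot: [0.997, -0.078, 0.0, -0.0]
force: [-0.6, 0.3, -0.3]
width: -0.0001
grasp_force: 0.0
tcp in jig mm [-25.2  16. ] 6.9 yaw err deg -0.01 F [-0.6  0.2] -0.3 12.55
(420, 560)
[(68, [15, 115, 210]), (70, [15, 118, 206]), (72, [15, 117, 202]), (74, [15, 118, 197]), (76, [15, 119, 193]), (78, [15, 118, 193]), (80, [15, 116, 189]), (82, [16, 117, 170]), (84, [150, 64, 8]), (86, [1, 235, 52]), (88, 0), (90, 0), (92, 0), (94, 0), (96, 0)]
[(68, [17, 106, 210]), (70, [17, 108, 210]), (72, [16, 111, 210]), (74, [17, 109, 209]), (76, [17, 107, 208]), (78, [16, 112, 208]), (80, [17, 106, 206]), (82, [16, 112, 202]), (84, [135, 57, 9]), (86, [2, 235, 50]), (88, 0), (90, 0), (92, 0), (94, 0), (96, 0)]
[(68, [16, 109, 210]), (70, [15, 112, 210]), (72, [15, 112, 207]), (74, [16, 107, 209]), (76, [16, 113, 208]), (78, [16, 113, 198]), (80, [16, 114, 205]), (82, [16, 111, 203]), (84, [105, 73, 7]), (86, [0, 235, 50]), (88, 0), (90, 0), (92, 0), (94, 0), (96, 0)]
```

```bash
python3 -m crank '{"grip":[0,0,0],"travel":[[0.1,0,0],[0.1,0,0],[0,0,0]],"delta_rot":[[0,0,0],[0,0,0],[0,0,0]]}';  python3 -m crank '{"grip":[0,0],"travel":[[0.1,0,0],[0,0,0]],"delta_rot":[[0,0,0],[0,0,0]]}';python3 -c "
from h import *
from bench import readout
print(*jig(readout.sense()))"
```

```text
clock: 12.98
eef_pos: [0.509, -0.0581, 0.0069]
tcp_rot: [0.997, -0.078, -0.001, -0.0]
force: [-12.1, 1.6, 8.6]
width: -0.0002
grasp_force: 5.8
clock: 13.22
eef_pos: [0.509, -0.0582, 0.0068]
tcp_rot: [0.997, -0.078, -0.002, -0.0]
force: [-20.3, 1.6, 15.7]
width: 0.0002
grasp_force: 10.3
tcp in jig mm [-24.3  16. ] 6.8 yaw err deg 0.0 F [-20.3  -1.6] 15.7 13.225
```

The block is firm against the stop (F ≈ 12–20 N along −x). Now I retreat and go to the far side of the lever handle.

```bash
python3 -m crank '{"grip":[0,0,0,0,0,0,0,0,0,0],"travel":[[-1.5,0,0],[0,0,-5],[0,0,-5],[1.4,1.95,0],[1.4,1.95,0],[1.4,1.95,0],[1.4,1.95,0],[1.4,1.95,0],[1.4,1.95,0],[1.4,1.95,0]],"delta_rot":[[0,0,0],[0,0,0],[0,0,0],[0,0,0],[0,0,0],[0,0,0],[0,0,0],[0,0,0],[0,0,0],[0,0,0]]}'
python3 - <<'E'
from h import *
from bench import readout,optics
print(*jig(readout.sense()))
c=optics.capture('top');im=c['image'];j=np.load('jig.npz')
J=lambda w:((w[:2]-j['t'])@j['R']*1e3).round(1)
c=optics.capture('wrist');im=c['image']
for t in(0,.13,.26,.4):
  for r in(70,95,115):
    P=np.array([45-r*np.sin(t),-37.3-r*np.cos(t)])/1e3;u=proj(c,np.r_[j['R']@P+j['t'],.055]).round().astype(int);print(t,r,u,im[u[1],u[0]] if 0<=u[1]<420 and 0<=u[0]<560 else 0)
E
```

```text
clock: 14.48
eef_pos: [0.572, -0.208, 0.106]
tcp_rot: [0.997, -0.079, -0.001, -0.0]
force: [-0.8, 0.3, 0.2]
width: 0.0001
grasp_force: 0.0
tcp in jig mm [  61.4 -122.1] 106.0 yaw err deg -0.04 F [-0.8  0.1] 0.2 14.475
0 70 [261 239] [120 105  79]
0 95 [294 239] [121 105  78]
0 115 [321 239] [188 195 153]
0.13 70 [261 250] [11 13 13]
0.13 95 [293 253] [49 49 46]
0.13 115 [319 256] [188 194 146]
0.26 70 [259 260] [10  9 11]
0.26 95 [290 268] [48 49 46]
0.26 115 [314 273] [36 36 34]
0.4 70 [255 271] [15 15 17]
0.4 95 [284 282] [10  9  9]
0.4 115 [307 290] [11 10 12]
```

```bash
python3 -m crank '{"grip":[0,0,0,0,0],"travel":[[0,0,4],[0,0,3],[0,0,1.5],[0,0,1],[0,0,0]],"delta_rot":[[0,0,0],[0,0,0],[0,0,0],[0,0,0],[0,0,0]]}'
python3 -m crank '{"grip":[0,0,0,0,0,0,0,0],"travel":[[-1,0.4,0],[-1.1,0.4,0],[-0.9,-0.2,0],[-0.9,-0.2,0],[-0.9,-0.2,0],[-0.8,-0.4,0],[-0.8,-0.5,0],[-0.8,-0.5,0]],"delta_rot":[[0,0,0],[0,0,0],[0,0,0],[0,0,0],[0,0,0],[0,0,0],[0,0,0],[0,0,0]]}'
cat > lev.py <<'E'
from look import *
im=c['image']
# dark, low handle: score dark pixels along each angle (finger occludes part)
for t in np.arange(0.2,1.5,.1):
  q=row([((45-r*np.sin(t)),(-37.3-r*np.cos(t))) for r in(60,70,80,90,100,110,120,126)],.058)
  print(t.round(2),[v[2][2] if v[2] else -1 for v in q])
E
python3 lev.py
```

```text
clock: 15.2
eef_pos: [0.5717, -0.2063, 0.0119]
tcp_rot: [0.997, -0.078, -0.0, -0.0]
force: [-0.6, -0.1, 0.4]
width: -0.0001
grasp_force: 0.0
clock: 16.2
eef_pos: [0.502, -0.1827, 0.0119]
tcp_rot: [0.997, -0.078, -0.0, -0.0]
force: [1.4, -0.4, 0.7]
width: 0.0004
grasp_force: 0.7
tcp in jig mm [ -11.8 -108.1] 11.9 yaw err deg -0.0 F [ 1.4 -0.2] 0.7 16.2
(420, 560)
0.2 [124, 201, 198, 124, 198, 201, 201, 195]
0.3 [124, 123, 125, 124, 195, 198, 200, 200]
0.4 [123, 122, 124, 201, 199, 195, 201, 200]
0.5 [123, 123, 11, 12, 200, 198, 197, 196]
0.6 [124, 126, 51, 51, 11, 119, 17, 16]
0.7 [44, 124, 13, 23, 12, 9, 12, 10]
0.8 [20, 9, 12, 13, 21, 9, 12, 10]
0.9 [11, 10, 12, 12, 9, 18, 10, 9]
1.0 [11, 11, 12, 13, 12, 12, 10, 10]
1.1 [47, 13, 17, 20, 13, 11, 13, 10]
1.2 [110, 12, 15, 21, 19, 12, 8, 9]
1.3 [140, 94, 11, 96, 11, 10, 10, 9]
1.4 [133, 137, 12, 15, 10, 9, 9, 11]
```

```bash
python3 -m crank '{"grip":[0,0,0,0],"travel":[[-0.7,-0.5,0],[-0.6,-0.5,0],[-0.3,-0.3,0],[0,0,0]],"delta_rot":[[0,0,0],[0,0,0],[0,0,0],[0,0,0]]}'
python3 -m crank '{"grip":[0,0,0],"travel":[[-0.2,-0.3,0],[-0.2,-0.3,0],[0,0,0]],"delta_rot":[[0,0,0],[0,0,0],[0,0,0]]}'
python3 -c "
from h import *
from bench import readout
print(*jig(readout.sense()))"
```

```text
clock: 16.75
eef_pos: [0.4885, -0.1676, 0.0119]
tcp_rot: [0.997, -0.078, -0.0, -0.0]
force: [-0.0, 0.5, -0.2]
width: 0.0001
grasp_force: 0.0
clock: 17.12
eef_pos: [0.4855, -0.161, 0.0119]
tcp_rot: [0.997, -0.078, -0.0, -0.0]
force: [0.2, -1.2, -0.5]
width: -0.0
grasp_force: 0.1
tcp in jig mm [-31.5 -89.2] 11.9 yaw err deg 0.0 F [ 0.4 -1.2] -0.5 17.125
```

```bash
python3 -m crank '{"grip":[0,0,0],"travel":[[-0.1,-0.3,0],[-0.1,-0.3,0],[0,0,0]],"delta_rot":[[0,0,0],[0,0,0],[0,0,0]]}'
python3 -m crank '{"grip":[0,0],"travel":[[-0.1,-0.2,0],[0,0,0]],"delta_rot":[[0,0,0],[0,0,0]]}'
```

```text
clock: 17.5
eef_pos: [0.4845, -0.1548, 0.0118]
tcp_rot: [0.997, -0.078, -0.0, -0.0]
force: [-0.7, 0.4, 0.0]
width: 0.0
grasp_force: 0.2
clock: 17.75
eef_pos: [0.484, -0.1527, 0.0119]
tcp_rot: [0.997, -0.078, 0.0, -0.0]
force: [0.2, -0.6, -0.7]
width: 0.0
grasp_force: 0.3
```

```bash
python3 lev.py
```

```text
tcp in jig mm [-34.3 -81.3] 11.9 yaw err deg -0.0 F [ 0.3 -0.6] -0.7 17.75
(420, 560)
0.2 [209, 209, 208, 208, 208, 207, 205, 206]
0.3 [210, 209, 210, 209, 208, 208, 207, 206]
0.4 [210, 210, 210, 209, 209, 208, 207, 207]
0.5 [210, 210, 210, 209, 205, 203, 208, 208]
0.6 [207, 128, 210, 210, 206, 203, 202, 207]
0.7 [206, 128, 128, 207, 209, 209, 202, 202]
0.8 [130, 128, 188, 204, 207, 209, 12, 14]
0.9 [101, 131, 206, 97, 204, 43, 18, 19]
1.0 [115, 73, 8, 53, 12, 12, 12, 13]
1.1 [114, 114, 45, 78, 14, 12, 13, 12]
1.2 [34, 6, 7, 13, 15, 17, 207, 40]
1.3 [13, 13, 13, 12, 12, 12, 12, 12]
1.4 [14, 14, 12, 15, 14, 13, 24, 13]
```

```bash
python3 -m crank '{"grip":[0,0],"travel":[[0,-0.2,0],[0,0,0]],"delta_rot":[[0,0,0],[0,0,0]]}'
python3 -m crank '{"grip":[0,0],"travel":[[0,-0.2,0],[0,0,0]],"delta_rot":[[0,0,0],[0,0,0]]}'
python3 - <<'E'
from look import *
im=c['image']
for t in np.arange(1.0,1.75,.05):
  q=row([((45-r*np.sin(t)),(-37.3-r*np.cos(t))) for r in(57,60,63,66,70)],.055)
  print(t.round(2),[v[2][2] if v[2] else -1 for v in q])
E
```

```text
clock: 18.05
eef_pos: [0.4842, -0.1508, 0.0119]
tcp_rot: [0.997, -0.078, -0.0, -0.0]
force: [-0.4, -1.5, 0.7]
width: -0.0001
grasp_force: 0.5
clock: 18.3
eef_pos: [0.4845, -0.1488, 0.0119]
tcp_rot: [0.997, -0.078, -0.0, -0.0]
force: [-0.7, -1.6, -0.5]
width: 0.0001
grasp_force: 0.5
tcp in jig mm [-34.3 -77.3] 11.9 yaw err deg -0.0 F [-0.5 -1.7] -0.5 18.3
(420, 560)
1.0 [115, 114, 116, 113, 136]
1.05 [118, 117, 114, 114, 112]
1.1 [115, 117, 117, 116, 113]
1.15 [112, 113, 114, 116, 117]
1.2 [93, 49, 49, 110, 113]
1.25 [29, 14, 69, 9, 9]
1.3 [8, 11, 79, 53, 9]
1.35 [11, 11, 73, 82, 12]
1.4 [10, 11, 76, 89, 14]
1.45 [8, 10, 74, 90, 14]
1.5 [16, 11, 55, 86, 13]
1.55 [107, 47, 73, 62, 60]
1.6 [109, 110, 109, 111, 110]
1.65 [123, 123, 123, 123, 123]
1.7 [121, 118, 118, 118, 118]
```

```bash
python3 - <<'E'
from h import *
c=pickle.load(open('capL.pkl','rb'))
from bench import optics
t=optics.capture('top');pickle.dump(t,open('capT.pkl','wb'))
a=cv2.resize(c['image'][110:330,60:340],(430,338));b=cv2.resize(t['image'][165:275,250:370],(369,338))
cv2.imwrite('pics/last.png',cv2.convertScaleAbs(np.hstack([a,b])[...,::-1],alpha=1.3))
E
```

```text
(no output)
```

View pics/last.png

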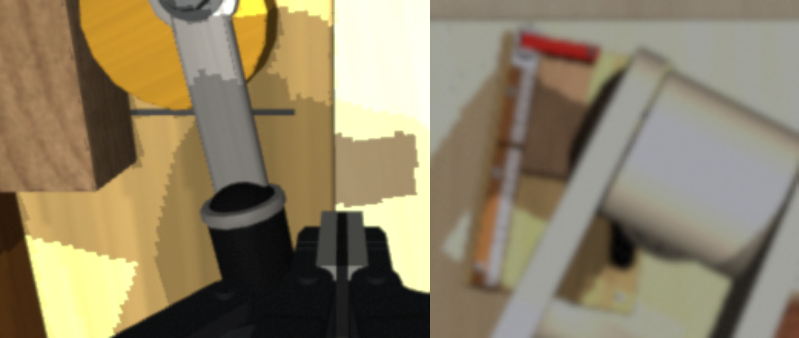

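The crop shows the lever running from (195,0) to (245,195), at about 1.3 rad, with the fingers at its right side. The cam disc's edge is at the block's side near (85,40), and the red stop is level across the track in the top view. I'll continue in small steps until it stiffens.

```bash
python3 -m crank '{"grip":[0,0,0],"travel":[[0,-0.2,0],[0,-0.1,0],[0,0,0]],"delta_rot":[[0,0,0],[0,0,0],[0,0,0]]}'
python3 -m crank '{"grip":[0,0],"travel":[[0,-0.2,0],[0,0,0]],"delta_rot":[[0,0,0],[0,0,0]]}'
```

```text
clock: 18.77
eef_pos: [0.485, -0.1459, 0.0119]
tcp_rot: [0.997, -0.078, -0.0, -0.0]
force: [-1.3, -1.9, -0.2]
width: -0.0002
grasp_force: 0.5
clock: 19.02
eef_pos: [0.4854, -0.1439, 0.0119]
tcp_rot: [0.997, -0.078, 0.0, -0.0]
force: [-1.0, -0.7, 0.9]
width: 0.0001
grasp_force: 0.5
```

```bash
python3 - <<'E'
from look import *
J=lambda w:((w[:2]-j['t'])@j['R']*1e3).round(1)
c0=pickle.load(open('capL.pkl','rb'))
hh=h
# steel bar edges: low-sat grey, along rows between pivot and ring
m=((h[...,1]<40)&(h[...,2]>70)&(h[...,2]<240)).astype(np.uint8)
m[:,:110]=0;m[:,290:]=0
mid=[]
for x in(30,20,10,0,-6):
  q=row([(x,y) for y in np.arange(-66,-20,1.)],.053)
  g=[v[1] for v in q if v[2] and v[2][1]<50 and v[2][2]>60]
  print(x,g[:1],g[-1:],len(g))
  mid.append((x,np.median(g) if g else np.nan))
print(mid)
# block side & fence: scan y at x=-5 , z .048
for x in(0,20):print([(int(v[1]),v[2]) for v in row([(x,y) for y in np.arange(-10,50,2.)],.048)])
E
```

```text
tcp in jig mm [-34.3 -72.3] 11.9 yaw err deg -0.01 F [-0.9 -0.9] 0.9 19.025
(420, 560)
30 [np.float64(-47.0)] [np.float64(-33.0)] 15
20 [np.float64(-48.0)] [np.float64(-34.0)] 15
10 [np.float64(-49.0)] [np.float64(-35.0)] 15
0 [np.float64(-50.0)] [np.float64(-36.0)] 15
-6 [np.float64(-51.0)] [np.float64(-37.0)] 15
[(30, np.float64(-40.0)), (20, np.float64(-41.0)), (10, np.float64(-42.0)), (0, np.float64(-43.0)), (-6, np.float64(-44.0))]
[(-10, [16, 114, 47]), (-8, [16, 122, 44]), (-6, [14, 114, 47]), (-4, [15, 111, 71]), (-2, [15, 112, 125]), (0, [14, 116, 114]), (2, [15, 113, 126]), (4, [16, 110, 132]), (6, [15, 111, 131]), (8, [15, 113, 124]), (10, [15, 117, 113]), (12, [16, 113, 124]), (14, [16, 114, 121]), (16, [15, 115, 118]), (18, [15, 120, 113]), (20, [14, 121, 110]), (22, [16, 111, 119]), (24, [15, 116, 117]), (26, [15, 116, 117]), (28, [15, 122, 111]), (30, [15, 114, 123]), (32, [15, 113, 124]), (34, [15, 119, 109]), (36, [15, 120, 108]), (38, [15, 114, 121]), (40, [15, 124, 82]), (42, [14, 200, 37]), (44, [15, 197, 62]), (46, [14, 196, 100]), (48, [14, 188, 106])]
[(-10, [16, 119, 45]), (-8, [16, 117, 50]), (-6, [14, 111, 53]), (-4, [15, 114, 67]), (-2, [15, 117, 111]), (0, [15, 112, 121]), (2, [16, 112, 127]), (4, [15, 115, 118]), (6, [14, 119, 111]), (8, [15, 115, 122]), (10, [15, 115, 126]), (12, [16, 116, 114]), (14, [15, 119, 114]), (16, [15, 113, 124]), (18, [16, 115, 118]), (20, [15, 120, 108]), (22, [16, 117, 109]), (24, [16, 113, 124]), (26, [15, 114, 123]), (28, [15, 117, 113]), (30, [15, 114, 116]), (32, [16, 111, 119]), (34, [16, 113, 126]), (36, [14, 116, 119]), (38, [15, 109, 129]), (40, [16, 122, 96]), (42, [14, 195, 34]), (44, [14, 192, 65]), (46, [14, 189, 96]), (48, 0)]
```

```bash
python3 -m crank '{"grip":[0,0],"travel":[[0,-0.2,0],[0,0,0]],"delta_rot":[[0,0,0],[0,0,0]]}'
cat > bar.py <<'E'
from look import *
a=[]
for x in(30,24,18,12,6,0,-6):
  q=row([(x,y) for y in np.arange(-66,-20,.5)],.053)
  g=[v[1] for v in q if v[2] and v[2][1]<50 and v[2][2]>60];a.append((x,(g[0]+g[-1])/2) if g else (x,np.nan))
a=np.array(a);a=a[np.isfinite(a[:,1])];p=np.polyfit(a[:,0],a[:,1],1);print('lever t',np.pi/2-np.arctan(p[0]),'at pivot',np.polyval(p,45),a[:,1])
E
python3 bar.py
```

```text
clock: 19.32
eef_pos: [0.4857, -0.1419, 0.0119]
tcp_rot: [0.997, -0.078, 0.0, -0.0]
force: [-0.7, -1.4, -0.3]
width: -0.0
grasp_force: 0.6
tcp in jig mm [-34.3 -70.4] 11.9 yaw err deg -0.01 F [-0.5 -1.5] -0.3 19.325
(420, 560)
lever t 1.4906114794935796 at pivot -37.7767857142857 [-39.75 -40.5  -40.75 -35.25 -41.75 -42.25 -42.75]
```

```bash
python3 - <<'E'
from look import *
for z in(.042,.048):
 for x in(30,38,45):print(z,x,[(int(v[1]),v[2]) for v in row([(x,y) for y in np.arange(-16,4,2.)],z)])
print(row([(x,y) for x in(84,) for y in(0,)],.048), c['image'].shape, proj(c,np.r_[j['R']@np.array([.045,-.0035])+j['t'],.048]))
t=optics.capture('top');cc=c;hh=cv2.cvtColor(t['image'],cv2.COLOR_RGB2HSV)
for y in(5,15,25):
  print(y,[(x,hh[tuple(proj(t,np.r_[j['R']@(np.array([x,y])/1e3)+j['t'],.048]).round().astype(int)[::-1])].tolist()) for x in(-24,-20,-17,-14,-11,-8,-4,80,84,88)])
E
```

```text
tcp in jig mm [-34.3 -70.4] 11.9 yaw err deg -0.0 F [-0.5 -1. ] 0.6 19.375
(420, 560)
0.042 30 [(-16, [20, 202, 159]), (-14, [20, 204, 159]), (-12, [20, 200, 159]), (-10, [20, 201, 160]), (-8, [20, 202, 158]), (-6, [20, 201, 155]), (-4, [17, 154, 71]), (-2, [14, 120, 53]), (0, [15, 114, 105]), (2, [16, 116, 114])]
0.042 38 [(-16, [20, 203, 156]), (-14, [20, 203, 153]), (-12, [20, 204, 155]), (-10, [20, 202, 159]), (-8, [20, 203, 156]), (-6, [20, 202, 155]), (-4, [20, 202, 148]), (-2, [16, 113, 52]), (0, [16, 114, 114]), (2, [15, 113, 115])]
0.042 45 [(-16, [27, 184, 201]), (-14, [26, 185, 201]), (-12, [20, 200, 154]), (-10, [22, 196, 165]), (-8, [20, 201, 151]), (-6, [20, 202, 150]), (-4, [16, 123, 52]), (-2, [15, 118, 52]), (0, [16, 114, 121]), (2, [16, 115, 124])]
0.048 30 [(-16, [20, 202, 159]), (-14, [20, 202, 158]), (-12, [20, 201, 160]), (-10, [20, 203, 157]), (-8, [20, 202, 154]), (-6, [15, 118, 52]), (-4, [16, 109, 63]), (-2, [15, 114, 114]), (0, [15, 114, 121]), (2, [16, 117, 116])]
0.048 38 [(-16, [20, 202, 153]), (-14, [20, 201, 157]), (-12, [20, 202, 158]), (-10, [20, 202
[... 370 characters left out ...]
, 0, 0)] (420, 560, 3) [115.87711948  97.4422113 ]
5 [(-24, [38, 8, 124]), (-20, [38, 8, 124]), (-17, [36, 10, 123]), (-14, [42, 11, 121]), (-11, [30, 9, 114]), (-8, [30, 10, 107]), (-4, [30, 12, 107]), (80, [14, 105, 109]), (84, [11, 131, 64]), (88, [3, 199, 68])]
15 [(-24, [17, 101, 96]), (-20, [17, 82, 87]), (-17, [17, 91, 70]), (-14, [17, 98, 52]), (-11, [14, 112, 59]), (-8, [14, 103, 47]), (-4, [14, 111, 46]), (80, [14, 103, 109]), (84, [13, 109, 82]), (88, [2, 216, 86])]
25 [(-24, [18, 115, 93]), (-20, [17, 118, 78]), (-17, [18, 113, 61]), (-14, [16, 118, 54]), (-11, [14, 112, 64]), (-8, [14, 109, 68]), (-4, [14, 111, 71]), (80, [14, 106, 111]), (84, [12, 117, 74]), (88, [5, 188, 68])]
```

```bash
python3 -m crank '{"grip":[0,0],"travel":[[0,-0.2,0],[0,0,0]],"delta_rot":[[0,0,0],[0,0,0]]}'
python3 -m crank '{"grip":[0,0],"travel":[[0,-0.2,0],[0,0,0]],"delta_rot":[[0,0,0],[0,0,0]]}';python3 bar.py
```

```text
clock: 19.73
eef_pos: [0.4857, -0.1403, 0.0119]
tcp_rot: [0.997, -0.078, -0.0, 0.0]
force: [-3.8, -4.8, 0.5]
width: 0.0002
grasp_force: 2.5
clock: 19.98
eef_pos: [0.4857, -0.1388, 0.0119]
tcp_rot: [0.997, -0.078, -0.001, 0.001]
force: [-7.9, -10.1, 2.0]
width: 0.0003
grasp_force: 5.1
tcp in jig mm [-34.8 -67.2] 11.9 yaw err deg 0.0 F [ -6.2 -11.2] 2.0 19.975
(420, 560)
lever t 1.5261830917485937 at pivot -37.88392857142858 [-39.5  -39.75 -40.   -34.   -40.25 -40.75 -41.25]
```

```bash
python3 -m crank '{"grip":[0,0,0],"travel":[[0,-0.1,0],[0,0,0],[0,0,0]],"delta_rot":[[0,0,0],[0,0,0],[0,0,0]]}'
python3 bar.py;python3 -m crank '{"grip":[0,0,0,0],"travel":[[0,0.3,0],[0,0.7,0],[0,1,0],[0,0,0]],"delta_rot":[[0,0,0],[0,0,0],[0,0,0],[0,0,0]]}';python3 bar.py
```

```text
clock: 20.4
eef_pos: [0.4857, -0.1384, 0.0119]
tcp_rot: [0.997, -0.078, -0.001, 0.001]
force: [-9.1, -14.5, 1.6]
width: -0.0
grasp_force: 7.8
tcp in jig mm [-34.8 -66.8] 11.9 yaw err deg -0.01 F [ -6.7 -15.8] 1.6 20.4
(420, 560)
lever t 1.5261830917485937 at pivot -37.812500000000014 [-39.25 -39.5  -39.75 -34.75 -40.25 -40.75 -40.75]
clock: 20.95
eef_pos: [0.4833, -0.1576, 0.0119]
tcp_rot: [0.997, -0.079, 0.0, -0.0]
force: [-0.1, -0.6, 0.4]
width: 0.0001
grasp_force: 0.0
tcp in jig mm [-34.2 -86.2] 11.9 yaw err deg -0.06 F [ 0.  -0.6] 0.4 20.95
(420, 560)
lever t 1.5187600119856801 at pivot -38.5669642857143 [-40.   -40.75 -40.75 -35.25 -41.5  -41.75 -42.  ]
```

```bash
python3 -m crank '{"grip":[0,0,0,0,0,0],"travel":[[-1,2,0],[0,0,-4],[0,0,-5],[0,0,-6],[-3,-2,-3],[0,0,0]],"delta_rot":[[0,0,0],[0,0,0],[0,0,0],[0,0,0],[0,0,0],[0,0,0]]}'
python3 - <<'E'
from look import *
def edge(ps,z,f):
  q=[v for v in row(ps,z) if v[2]]
  g=[v for v in q if f(v[2])]
  return (g[0][:2],g[-1][:2]) if g else None
blk=lambda v:11<=v[0]<=18 and 85<=v[1]<=150 
for x in(-5,10,60,75):print('y-scan',x,edge([(x,float(y)) for y in np.arange(-12,50,.5)],.048,blk))
for y in(5,20,35):print('x-scan',y,[(int(v[0]),v[2]) for v in row([(float(x),y) for x in(-20,-18,-16,-14,-12,-10,-6,80,82,84,86,88)],.048)])
for t in np.arange(1.2,1.7,.05):print(t.round(2),[v[2][2] if v[2] else 0 for v in row([(45-r*np.sin(t),-37.3-r*np.cos(t)) for r in(70,80,90,100,110,120)],.055)])
red=cv2.inRange(h,(0,170,30),(6,255,255));p=np.argwhere(red);print('red',p.min(0),p.max(0),[proj(c,np.r_[j['R']@np.array(P[:2])/1e3+j['t'],P[2]/1e3]).round(0) for P in((91.5,53.5,64),(91.5,-7.5,64))])
E
```

```text
clock: 21.75
eef_pos: [0.4438, -0.1499, 0.1945]
tcp_rot: [0.997, -0.078, 0.002, 0.001]
force: [0.1, -0.4, -0.1]
width: 0.0004
grasp_force: 0.0
tcp in jig mm [-74.4 -84.8] 194.5 yaw err deg 0.03 F [ 0.2 -0.4] -0.1 21.75
(420, 560)
y-scan -5 ((-5, -9.5), (-5, 40.5))
y-scan 10 ((10, -9.5), (10, 41.0))
y-scan 60 ((60, -8.5), (60, 41.5))
y-scan 75 ((75, -9.0), (75, 41.0))
x-scan 5 [(-20, [20, 131, 156]), (-18, [20, 130, 155]), (-16, [20, 131, 154]), (-14, [18, 123, 110]), (-12, [15, 111, 119]), (-10, [15, 115, 111]), (-6, [15, 116, 114]), (80, [16, 114, 185]), (82, [16, 114, 183]), (84, [12, 111, 23]), (86, [0, 222, 31]), (88, [1, 237, 43])]
x-scan 20 [(-20, [20, 131, 146]), (-18, [20, 130, 147]), (-16, [20, 131, 146]), (-14, [18, 120, 98]), (-12, [15, 113, 115]), (-10, [16, 115, 115]), (-6, [16, 118, 112]), (80, [15, 117, 175]), (82, [15, 120, 164]), (84, [18, 128, 20]), (86, [1, 219, 35]), (88, [1, 233, 46])]
x-scan 35 [(-20, [15, 193, 37]), (-18, [14, 198, 36]), (-16, [14, 191, 36]), (-14, [15, 129, 65]), (-12, [15, 119, 103]), (-10, [15, 120, 106]), (-6, [15, 117, 107]), (80, [15, 117, 172]), (82, [15, 117, 170]), (84, [11, 179, 40]), (86, [1, 235, 39]), (88, [2, 249, 41])]
1.2 [194, 110, 110, 172, 191, 193]
1.25 [193, 112, 109, 117, 195, 155]
1.3 [186, 105, 107, 120, 195, 195]
1.35 [79, 95, 101, 139, 195, 195]
1.4 [20, 16, 16, 62, 177, 185]
1.45 [18, 25, 10, 10, 11, 18]
1.5 [25, 32, 13, 12, 12, 46]
1.55 [22, 21, 18, 13, 11, 22]
1.6 [14, 12, 14, 9, 12, 94]
1.65 [14, 115, 132, 136, 191, 197]
red [  0 110] [ 21 199] [array([118.,  -1.]), array([191.,  -1.])]
```

```bash
python3 -c "
from bench import ticket
print(ticket.sign_off())"
```

```text
the job is handed in; nothing more can be done
None
```

I handed the job in with the flip stop down, the block against the stop and fence to within about 1 mm in the images, and the cam lever turned until it stiffened at about 16 N and stayed put. I could not measure the cam's own force on the block. The lever read about 1.5 rad in the images, later than the expected 1.2, so the grip is inferred.

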